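Scrape the nutcracker plate clean and snap the stud cap on

ROBOT

A 6-joint arm with a two-finger parallel gripper is mounted at the origin on a cart in front of the work surface, level with it; the furniture and walls round the work are solid. World frame = base frame: x ahead of the robot, y to its left, z up, the work surface at z = 0. Lengths are in m, angles in rad, forces in N, time in s.
With the tool pointing down it reaches from about 0.2 to 0.875 m from the base axis. Payload 3.4 kg.
Tool frame: the origin (TCP) lies on the centre line of the jaws, within the pads' length; the fingertips stand env.tips_ahead ahead of it and the grasp point (between the pads) lies 2 mm behind it (env.tips_ahead is the distance from the TCP to the fingertips, in m); z points along the fingers, y is the line along which they close (so a half turn about z gives the same grasp; the last joint's range is limited). The gripper opens to 94 mm and grips with 3 to 60 N. Pads are 16 mm wide; open, the fingers measure 119 mm over their backs; the gripper's body (75 mm by 177 mm) begins 78 mm behind the grasp point.
Start: joints at [1.006, 0.276, 1.505, -0, 1.361, -0.121], TCP at [0.247, 0.519, 0.222] pointing down, gripper open.
Joint ranges: [-2.89, 2.89], [-0.75, 2.08], [0.22, 2.7], [-1.18, 4.32], [0.11, 2.71], [-2.7, 2.7]. Speed limits (rad/s): [2.57, 2.57, 3.14, 3.14, 3.14, 3.14].

INTERFACE

Orientations are given as a rotation vector (axis times angle).
In Python, from bench import sensors, viewer, env gives the robot as it stands.
- The arm moves only by the tool send_rows, never from a script. Its argument "plan" is a list that holds one entry, the list of rows, each a list of 7 numbers: the shift along the tool's x, y, z in m, then the turn, a rotation vector about the tool's x, y, z in rad, then the finger opening in m, from 0 to 0.094. In form: [[[dx, dy, dz, wx, wy, wz, gripper], ...]]. A call has 1 to 12 rows; each row is the pose to reach, as a shift and turn from the pose commanded when the call began, along the tool's axes at that moment; what a row does not reach only later rows make up. A row lasts 1/8 s, in which the tool goes at most 62.5 mm and 10.7 degrees, less where a joint would pass 70% of its speed; a pose out of reach is approached as far as the arm can. A call with a gripper value outside its range is refused whole. The fingers move at their own pace and stop on an object; "force" is the grip in N (left out, the last holds). Time passes only in rows, so rows that repeat a pose let the fingers close. It gives the time, the measured TCP pose, the force, the opening and the grip force at its end, in the units of the state.
- sensors.state(): the state, without advancing time (a new reading comes with each control period).
- viewer.camera(name): name is "side" or "top" or "wrist"; returns the picture (480x640x3 uint8, red, green, blue); there is no depth.
- viewer.get_calibration(name): a dict with "fx", "fy", "cx", "cy" (pixels), "T" (4x4, takes a point from camera to world coordinates); the wrist camera has in their place "T_tool_cam" (4x4, takes a point from camera to tool coordinates, whose origin is the TCP and whose axes are the flange's). Camera axes: x right, y up, looking along -z (the intrinsics and any distortion apply to the point x, -y, -z); pixel columns grow to the right and rows downward; lengths in m; the calibration is good to about 2 mm. A picture is of the moment at which its call begins: read the wrist's pose just before it. get_calibration takes no time and is no camera call.
- env.sign_off(): hands the job in; it is judged then, once.
The state is a dict: "t": time; "q": joint angles; "dq": joint speeds; "tau": joint torques, N m; "ee_pos": TCP position; "orientation": TCP orientation; "wrist_force": force on the tool from outside, world axes, zero at the start; "wrist_torque": the same for the moment, N m; "width": finger opening in m; "grasp_force": force on a finger pad.
Only numpy, scipy, OpenCV 4.12 (cv2) and the standard library are available. Lean on these libraries where they do the work, as an engineer would, in place of code of your own. Each camera call takes 0.05 s, during which the arm holds its last target. There are 200 camera calls.

TASK

The nutcracker has been taken off its mounting plate: with the wooden scraper block, push the three bits of nutshell off the steel plate sideways onto the worktop, not to the floor (do not touch them with the gripper), and set the scraper down on the worktop clear of the plate. Then put the white cap over the plate's stud and press it straight down until it clicks, and keep pressing past the click so that its flange lies flat on the plate all round; finish while still pressing firmly on the cap, without letting go. Leave the spice jar, the salt shaker and the small pot alone.

Things in the scene. Friction and masses are not known exactly. Their poses are not given: they have to be found in the camera images.
- plate: Steel mounting plate fixed to the worktop, 130 (its x) x 120 (its y) x 6 mm thick. Origin: centre of its underside, on the worktop; z up. The stud stands on it at its x = +30 mm, y = 0; the bits of nutshell lie on the other side of it, at plate x -42 to -2 mm, y -38 to +38 mm. It may be turned up to 0.3 rad either way.
- stud: Round steel stud fixed on the plate. Origin: on its axis, at the plate's upper face, 6 mm above the worktop; axes as the plate's. It is 20 mm in diameter, its top 18.5 mm above the plate, tapering over the last 6.5 mm to a rounded tip 8 mm wide. Four sprung balls, centres 6 mm above the plate, stand 3 mm out of its sides; the cap's lip must be pushed over them.
- cap: White plastic snap cap, round, loose, upright on the worktop left or right of the plate (the scraper is on the other side); 61 mm tall, 60 g. Origin: centre of its underside; z up. Flange 64 mm wide, 3 mm thick at the bottom; body 44 mm wide up to 28 mm. Hole from below: 22.4 mm wide through the flange, 29 mm above it, 22 mm deep. Home, its underside lies on the plate, origin at stud's origin.
- cap_grip (a point): On the cap's axis, 47 mm above its underside, a good grip height on its 28 mm thick stem (28 to 61 mm up); fingertips can bear on the flat shoulder at 28 mm. Pressing it on: the lip meets the sprung balls about 9 mm above home; the push rises to some 6 to 12 N, drops at the click about 6 mm above home, and then little force is needed until the flange bottoms on the plate.
- scraper: Pale wooden scraper block, loose, standing upright on its foot, 70 g. Origin: centre of its underside; z up. Foot 24 (its x) x 60 (its y) x 14 mm high, above it a grip rib 14 (x) x 46 (y) mm up to 62 mm. Push with the broad side of the foot, that is along its x. Its underside is flat.
- scraper_grip (a point): Middle of the scraper's rib, 43 mm above its underside; grip across the 14 mm (along the scraper's x).
- chip0: Bit of nutshell, brown, a low five-sided piece about 15 mm across and 6 mm high, 10 g, loose on the plate. Origin: centre of its underside.
- chip1: Bit of nutshell, brown, a low five-sided piece about 15 mm across and 6 mm high, 10 g, loose on the plate. Origin: centre of its underside.
- chip2: Bit of nutshell, brown, a low five-sided piece about 15 mm across and 6 mm high, 10 g, loose on the plate. Origin: centre of its underside.
- jar_a: Bystander: spice jar with whitish lid, 44 mm in diameter, 109 mm tall, at the back left. Origin: centre of its underside. Leave alone.
- salt: Bystander: salt shaker, 44 mm in diameter, 90 mm tall, at the back left. Origin: centre of its underside. Leave alone.
- pot: Bystander: small round pot with screw lid, 58 mm in diameter, 50 mm tall, on the right near the worktop's front edge. Origin: centre of its underside. Leave alone.

How it is judged:
By the outcome, as a careful person would: the job done as asked, in the order asked, and still so for the second after the job is handed in, while the arm keeps its last pose, push and grip.
It also fails if it takes over 64 s, if anything falls off the work surface, if the arm or the gripper's body presses on something with over 40 N, if the wrist force passes 120 N, or if a joint passes its speed limit or range.

## Working session

There is one attempt and no reset: what is moved stays moved. The work goes in short steps, Python scripts to look and compute and a tool call to move; the robot and the scene stay as the last step left them, time stands still between calls to the robot, and variables do not carry over. Pictures are saved under pics/ and viewed, at most 10 in all, crops included, and the job is handed in when it is done.

Besides the shell and the picture viewer there is one more tool, called after "Emit:" as name(argument=value, ...) on one line, values as JSON. send_rows: Moves the arm, as the interface text tells. Its arguments: {"type":"object","properties":{"plan":{"type":"array"},"force":{"type":"number"}},"required":["plan"]}

```bash
mkdir -p pics; ls; python3 - <<'E'
from bench import sensors, viewer, env
import cv2,numpy as np
np.set_printoptions(precision=4,suppress=True)
s=sensors.state();print(s, env.tips_ahead)
for n in("top","side","wrist"):
    print(n,viewer.get_calibration(n))
for n in("top","side"):
    cv2.imwrite(f"pics/{n}0.png",viewer.camera(n)[:,:,::-1])
E
```

```text
pics
{'t': 0.0, 'q': array([ 1.006 ,  0.2766,  1.5061, -0.    ,  1.3607, -0.121 ]), 'dq': array([ 0.0007,  0.0003, -0.    , -0.0001,  0.0009,  0.0001]), 'tau': array([ -0.0013, -40.458 , -23.7233,   0.0702,   0.0347,  -0.0002]), 'ee_pos': array([0.2466, 0.5188, 0.2216]), 'orientation': array([-0.6912, -3.064 ,  0.0027]), 'wrist_force': array([-0.454 , -0.0283, -0.653 ]), 'wrist_torque': array([ 0.0287, -0.0136, -0.0139]), 'grasp_force': 0.0, 'width': 0.09382847200344809} 0.017
top {'fx': 456.0648594574058, 'fy': 456.0648594574058, 'cx': 317.18178340241263, 'cy': 244.3733498572566, 'T': array([[ 0.0085,  0.9917, -0.1286,  0.4062],
       [-0.9999,  0.0103,  0.0132,  0.0912],
       [ 0.0144,  0.1285,  0.9916,  1.167 ],
       [ 0.    ,  0.    ,  0.    ,  1.    ]])}
side {'fx': 519.1611719897396, 'fy': 519.1611719897396, 'cx': 331.24251756431147, 'cy': 237.66086706259162, 'T': array([[ 0.3536,  0.5279, -0.7722, -0.4948],
       [-0.9353,  0.2129, -0.2827, -0.2987],
       [ 0.0151,  0.8222,  0.569 ,  0.855 ],
       [ 0.    ,  0.    ,  0.    ,  1.    ]])}
wrist {'fx': 332.9960963439218, 'fy': 332.9960963439218, 'cx': 320.43704924046335, 'cy': 239.79123559901, 'T_tool_cam': array([[ 0.0001,  0.9716,  0.2365,  0.0687],
       [ 1.    , -0.0002,  0.0003,  0.0009],
       [ 0.0004,  0.2365, -0.9716, -0.1619],
       [ 0.    ,  0.    ,  0.    ,  1.    ]])}
```

View pics/top0.png

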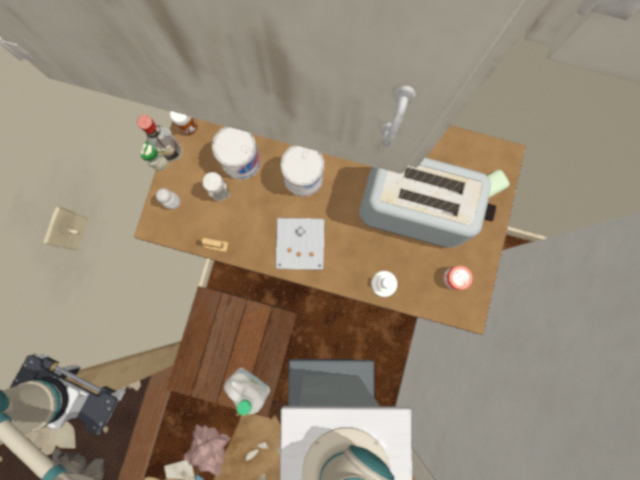

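View pics/side0.png

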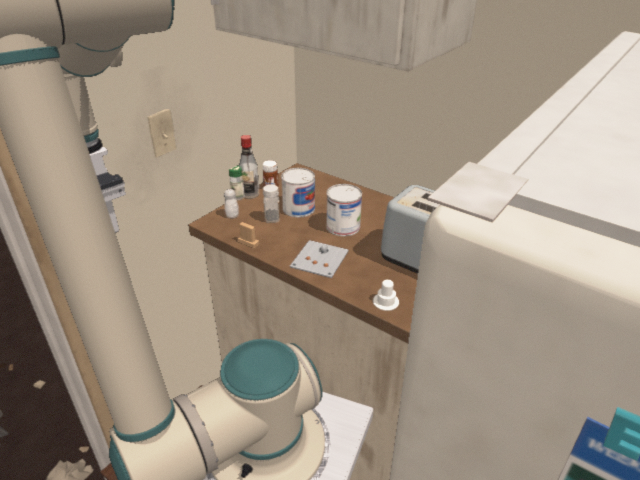

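```bash
cat > h.py <<'E'
import cv2,numpy as np
from scipy.spatial.transform import Rotation as R
np.set_printoptions(precision=4,suppress=True)
def ray(c,T,u,v,z):
    d=T[:3,:3]@np.array([(u-c["cx"])/c["fx"],-(v-c["cy"])/c["fy"],-1]);o=T[:3,3]
    return o+d*(z-o[2])/d[2]
def Ttool(s):
    T=np.eye(4);T[:3,:3]=R.from_rotvec(s["orientation"]).as_matrix();T[:3,3]=s["ee_pos"];return T
def rel(s,pos,yaw):
    """shift/turn from state pose to tool-down pose whose tool y axis has world heading yaw (mod pi)"""
    T=Ttool(s);best=None
    for k in(0,np.pi):
        a=yaw+k;y=np.array([np.cos(a),np.sin(a),0]);z=np.array([0,0,-1.]);x=np.cross(y,z)
        w=R.from_matrix(T[:3,:3].T@np.stack([x,y,z],1)).as_rotvec()
        if best is None or np.linalg.norm(w)<np.linalg.norm(best):best=w
    return T[:3,:3].T@(np.array(pos)-T[:3,3]),best
E
python3 - <<'E'
import cv2
a=cv2.imread("pics/top0.png")
b=cv2.resize(a[200:300,190:330],None,fx=5.7,fy=5.7,interpolation=cv2.INTER_CUBIC)
cv2.imwrite("pics/c1.png",b)
E
```

```text
(no output)
```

View pics/c1.png

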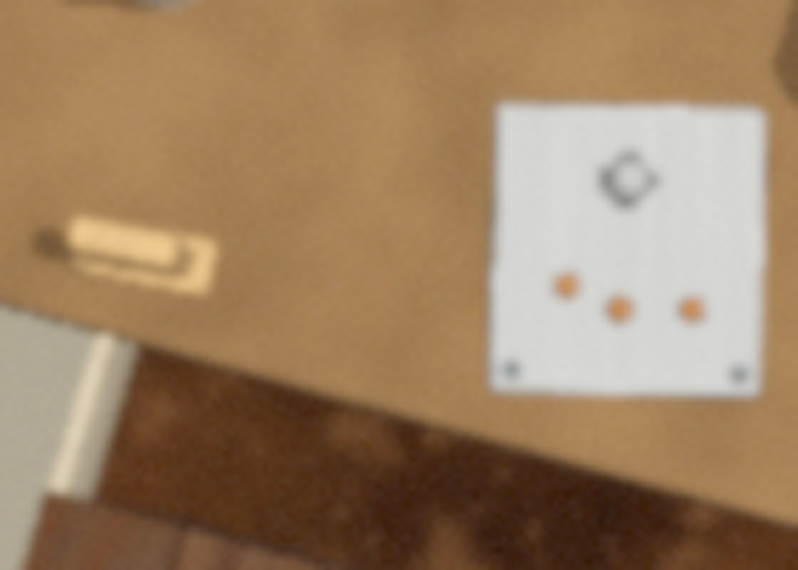

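```bash
python3 - <<'E'
from h import *
from bench import sensors,viewer
c=viewer.get_calibration("top");T=c["T"]
f=lambda p,z:ray(c,T,190+(p[0]+.5)/5.7-.5,200+(p[1]+.5)/5.7-.5,z)
C=[f(p,.006) for p in[(496,102),(766,107),(762,396),(491,391)]]
for p in C:print(p)
print("c",sum(C)/4, "yaw x",[np.degrees(np.arctan2(*(C[i]-C[j])[[1,0]])) for i,j in((0,3),(1,2))])
print("stud",f((630,180),.0245))
print("chips",[f(p,.009) for p in[(567,286),(620,310),(692,310)]])
Rb=[f(p,.062) for p in[(72,216),(187,238),(181,265),(68,243)]];print("rib",Rb,sum(Rb)/4)
print("foot",[f(p,.014) for p in[(217,240),(208,297),(72,265)]])
print("cap",ray(c,T,384,284,.061),ray(c,T,384.5,285,.003))
print("edge",f((0,303),0),f((798,525),0))
E
```

```text
[0.6258 0.1811 0.006 ]
[0.6248 0.0587 0.006 ]
[0.4935 0.0596 0.006 ]
[0.4946 0.1807 0.006 ]
c [0.5597 0.12   0.006 ] yaw x [np.float64(0.16583152756527736), np.float64(-0.40469830012096264)]
stud [0.5877 0.1195 0.0245]
chips [array([0.5418, 0.1474, 0.009 ]), array([0.5312, 0.1235, 0.009 ]), array([0.5315, 0.0913, 0.009 ])]
rib [array([0.5636, 0.357 , 0.062 ]), array([0.5546, 0.3076, 0.062 ]), array([0.5429, 0.3097, 0.062 ]), array([0.5519, 0.3582, 0.062 ])] [0.5533 0.3331 0.062 ]
foot [array([0.5603, 0.3036, 0.014 ]), array([0.5346, 0.3067, 0.014 ]), array([0.5484, 0.3676, 0.014 ])]
cap [ 0.4545 -0.0864  0.061 ] [ 0.4545 -0.0969  0.003 ]
edge [0.5325 0.4026 0.    ] [0.4364 0.0429 0.    ]
```

```bash
python3 - <<'E'
from h import *
from bench import sensors
s=sensors.state();print(Ttool(s)[:3,:3]);print(rel(s,[.553,.333,.15],np.radians(-12)))
E
```

```text
[[-0.9031  0.4294 -0.0008]
 [ 0.4294  0.9031 -0.0014]
 [ 0.0002 -0.0016 -1.    ]]
(array([-0.3565, -0.0362,  0.0717]), array([-0.0014,  0.0009,  1.3365]))
```

Emit:
send_rows(plan=[[[-0.04,-0.004,0.008,0,0,0.148,0.06],[-0.08,-0.008,0.016,0,0,0.297,0.06],[-0.12,-0.012,0.024,0,0,0.445,0.06],[-0.16,-0.016,0.032,0,0,0.594,0.06],[-0.2,-0.02,0.04,0,0,0.742,0.06],[-0.24,-0.024,0.048,0,0,0.891,0.06],[-0.28,-0.028,0.056,0,0,1.04,0.06],[-0.32,-0.032,0.064,0,0,1.19,0.06],[-0.356,-0.036,0.072,-0.001,0.001,1.336,0.06],[-0.356,-0.036,0.072,-0.001,0.001,1.336,0.06],[-0.356,-0.036,0.072,-0.001,0.001,1.336,0.06]]])

```text
t: 1.48
ee_pos: [0.5521, 0.3341, 0.1501]
orientation: [-2.439, -1.978, 0.0]
wrist_force: [0.4, -0.7, -0.1]
width: 0.0596
grasp_force: 0.0
```

```bash
python3 - <<'E'
from h import *
from bench import sensors,viewer
s=sensors.state();print(s["q"],s["ee_pos"],s["t"])
im=viewer.camera("wrist")[:,:,::-1];cv2.imwrite("pics/w1.png",im)
np.save("w1T.npy",Ttool(s))
c=viewer.get_calibration("wrist");T=np.linalg.inv(Ttool(s)@c["T_tool_cam"])
for p in [(.553,.333,.062),(.553,.333,.014)]:
    q=T[:3,:3]@p+T[:3,3];print(c["cx"]-c["fx"]*q[0]/q[2],c["cy"]+c["fy"]*q[1]/q[2])
E
```

```text
[0.4354 0.425  1.4585 0.0018 1.2586 0.643 ] [0.5521 0.3341 0.1501] 1.475
322.2734270112771 251.41592795958638
322.09115829756297 237.32310280797358
```

View pics/w1.png

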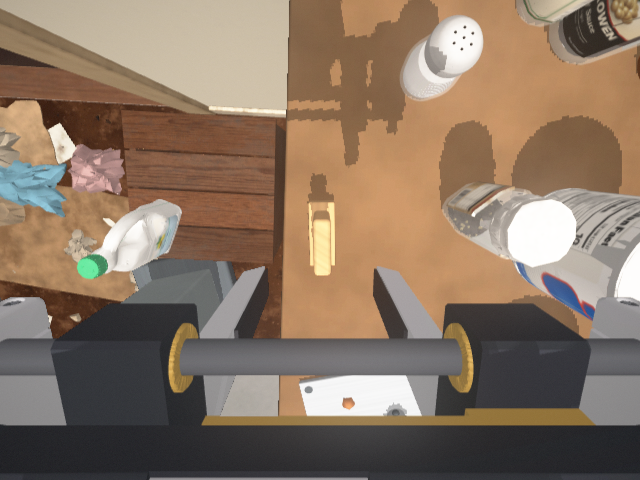

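Emit:
send_rows(plan=[[[0.001,0.001,0.035,0,0,0,0.06],[0.002,0.001,0.07,0,0,0,0.06],[0.002,0.001,0.1,0,0,0,0.06],[0.002,0.001,0.109,0,0,0,0.05],[0.002,0.001,0.109,0,0,0,0.02],[0.002,0.001,0.109,0,0,0,0.005],[0.002,0.001,0.109,0,0,0,0.005],[0.002,0.001,0.109,0,0,0,0.005],[0.002,0.001,0.109,0,0,0,0.005],[0.002,0.001,0.109,0,0,0,0.005]]], force=35)

```text
t: 2.78
ee_pos: [0.5548, 0.336, 0.0423]
orientation: [-2.441, -1.977, -0.004]
wrist_force: [-0.3, -0.0, 5.9]
width: 0.0137
grasp_force: 35.0
```

```bash
python3 - <<'E'
from h import *
from bench import sensors
s=sensors.state();print(s["q"],s["ee_pos"],s["width"],s["grasp_force"],s["wrist_force"]);print(Ttool(s)[:3,:3])
for y in(90,-90):
  print(rel(s,[.536,.205,.08],np.radians(y)))
E
```

```text
[0.4367 0.5206 1.5875 0.0013 1.0313 0.6452] [0.5548 0.336  0.0423] 0.013749363947111022 35.00125586986542 [-0.3417 -0.0354  5.8666]
[[ 0.2076  0.9782  0.0015]
 [ 0.9782 -0.2076  0.002 ]
 [ 0.0022  0.0011 -1.    ]]
(array([-0.132 ,  0.0088, -0.038 ]), array([-0.0006, -0.0026,  1.3617]))
(array([-0.132 ,  0.0088, -0.038 ]), array([-0.0006, -0.0026,  1.3617]))
```

Emit:
send_rows(plan=[[[0,0,-0.02,0,0,0,0.005],[0,0,-0.038,0,0,0,0.005],[-0.014,0.001,-0.038,0,0,0.15,0.005],[-0.028,0.002,-0.038,0,0,0.3,0.005],[-0.043,0.003,-0.038,0,0,0.45,0.005],[-0.058,0.004,-0.038,0,0,0.6,0.005],[-0.074,0.005,-0.038,0,0,0.75,0.005],[-0.09,0.006,-0.038,0,-0.001,0.9,0.005],[-0.106,0.007,-0.038,0,-0.002,1.05,0.005],[-0.12,0.008,-0.038,-0.001,-0.003,1.2,0.005],[-0.132,0.009,-0.038,-0.001,-0.003,1.362,0.005],[-0.132,0.009,-0.038,-0.001,-0.003,1.362,0.005]]])

```text
t: 4.28
ee_pos: [0.5354, 0.2041, 0.0789]
orientation: [3.14, 0.001, -0.003]
wrist_force: [-0.4, -0.1, -0.4]
width: 0.0141
grasp_force: 35.0
```

```bash
python3 - <<'E'
from h import *
from bench import sensors,viewer
s=sensors.state();print(s["q"],s["ee_pos"],s["width"],s["wrist_force"]);print(Ttool(s)[:3,:3])
for y in(.200,.03):
  print(rel(s,[.537,y,.049],np.radians(-90)))
c=viewer.get_calibration("wrist");np.save("w2T.npy",Ttool(s))
cv2.imwrite("pics/w2.png",viewer.camera("wrist")[:,:,::-1])
E
```

```text
[ 0.2433  0.3889  1.7188 -0.0011  1.0364  1.8142] [0.5354 0.2041 0.0789] 0.014145834520720251 [-0.3764 -0.1486 -0.3762]
[[ 1.      0.0005 -0.0021]
 [ 0.0005 -1.     -0.0015]
 [-0.0021  0.0015 -1.    ]]
(array([0.0017, 0.004 , 0.0299]), array([0.0015, 0.0021, 0.0005]))
(array([0.0016, 0.174 , 0.0301]), array([0.0015, 0.0021, 0.0005]))
```

View pics/w2.png

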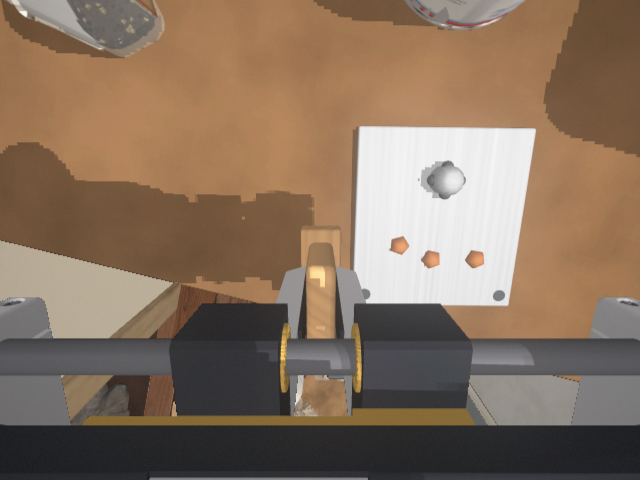

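```bash
python3 - <<'E'
from h import *
from bench import viewer
c=viewer.get_calibration("wrist");T=np.load("w2T.npy")@c["T_tool_cam"]
print("foot",ray(c,T,302,227,.0506),ray(c,T,340,227,.0506))
print("plate",[ray(c,T,*p,.006) for p in((359,126),(535,129),(509,305),(353,303))])
print("stud",ray(c,T,450,180,.0245),"chips",[ray(c,T,*p,.01) for p in((400,245),(431,259),(475,259))])
E
```

```text
foot [0.565  0.2157 0.0506] [0.565  0.1936 0.0506]
plate [array([0.6248, 0.1791, 0.006 ]), array([0.623 , 0.0609, 0.006 ]), array([0.4951, 0.0609, 0.006 ]), array([0.4968, 0.18  , 0.006 ])]
stud [0.5904 0.1219 0.0245] chips [array([0.5435, 0.1479, 0.01  ]), array([0.533 , 0.1248, 0.01  ]), array([0.533 , 0.0929, 0.01  ])]
```

Emit:
send_rows(plan=[[[0.002,0.002,0.015,0.0015,0.002,0,0.005],[0.002,0.004,0.028,0.0015,0.002,0,0.005],[0.002,0.004,0.03,0.0015,0.002,0,0.005],[0.002,0.01,0.0303,0.0015,0.002,0,0.005],[0.002,0.02,0.0303,0.0015,0.002,0,0.005],[0.002,0.03,0.0303,0.0015,0.002,0,0.005],[0.002,0.04,0.0303,0.0015,0.002,0,0.005],[0.002,0.048,0.0303,0.0015,0.002,0,0.005],[0.002,0.056,0.0303,0.0015,0.002,0,0.005]]])

```text
t: 5.45
ee_pos: [0.5379, 0.1482, 0.0492]
orientation: [-3.141, 0.001, -0.002]
wrist_force: [0.2, 0.7, -0.2]
width: 0.0136
grasp_force: 35.0
```

Emit:
send_rows(plan=[[[0,0.009,0,0,0,0,0.005],[0,0.018,0,0,0,0,0.005],[0,0.027,0,0,0,0,0.005],[0,0.036,0,0,0,0,0.005],[0,0.045,0,0,0,0,0.005],[0,0.054,0,0,0,0,0.005],[0,0.063,0,0,0,0,0.005],[0,0.072,0,0,0,0,0.005],[0,0.081,0,0,0,0,0.005],[0,0.09,0,0,0,0,0.005],[0,0.099,0,0,0,0,0.005],[0,0.106,0,0,0,0,0.005]]])

```text
t: 6.95
ee_pos: [0.5377, 0.0421, 0.049]
orientation: [-3.141, 0.001, -0.001]
wrist_force: [0.5, -0.2, -0.6]
width: 0.0136
grasp_force: 35.0
```

Emit:
send_rows(plan=[[[0,0.006,0,0,0,0,0.005],[0,0.012,0,0,0,0,0.005],[0,0.012,0,0,0,0,0.005],[0,0.012,-0.03,0,0,0,0.005],[0,-0.04,-0.06,0,0,0,0.005],[0,-0.095,-0.06,0,0,0,0.005],[0,-0.15,-0.06,0,0,0,0.005],[0,-0.16,-0.06,0,0,0,0.005],[0,-0.16,-0.06,0,0,0,0.005]]])

```text
t: 8.07
ee_pos: [0.5374, 0.2031, 0.1089]
orientation: [3.141, 0.003, 0.001]
wrist_force: [-0.1, 0.9, -0.6]
width: 0.0138
grasp_force: 35.0
```

```bash
python3 - <<'E'
from h import *
from bench import sensors,viewer
s=sensors.state();print(s["q"],s["ee_pos"],s["t"])
np.save("w3T.npy",Ttool(s))
cv2.imwrite("pics/w3.png",viewer.camera("wrist")[:,:,::-1])
E
```

```text
[ 0.2406  0.3598  1.6794 -0.0005  1.1021  1.8098] [0.5374 0.2031 0.1089] 8.075
```

View pics/w3.png

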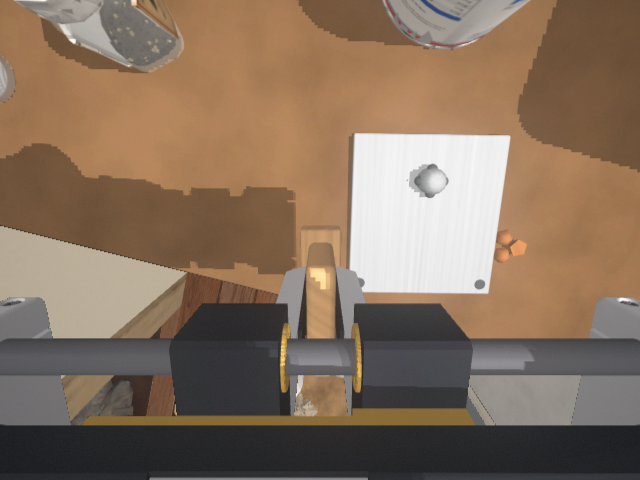

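```bash
python3 - <<'E'
from h import *
a=cv2.imread("pics/w3.png");cv2.imwrite("pics/c3.png",cv2.resize(a[215:275,470:540],None,fx=8,fy=8,interpolation=cv2.INTER_CUBIC))
E
```

```text
(no output)
```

View pics/c3.png

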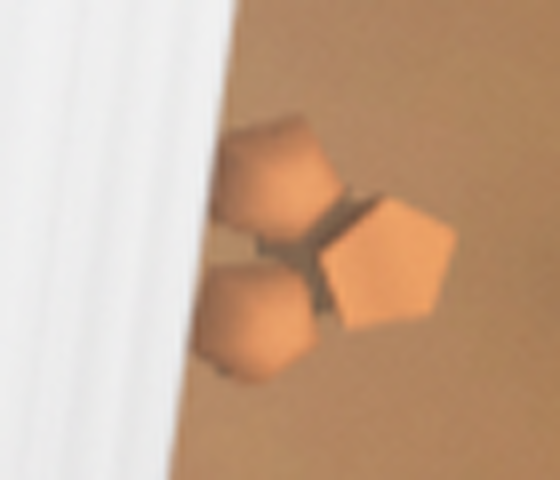

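```bash
python3 - <<'E'
from h import *
from bench import viewer,sensors
c=viewer.get_calibration("wrist");T=np.load("w3T.npy")@c["T_tool_cam"]
g=lambda p,z:ray(c,T,470+p[0]/8,215+p[1]/8,z)
print("chips@6",[g(p,.006) for p in((277,175),(255,322),(390,265))])
print("edge top/bot",g((208,220),.006),g((190,320),.006))
print("stud",ray(c,T,433,181,.0245),"plate",[ray(c,T,*p,.006) for p in((353,134),(508,136),(490,293),(349,291))])
s=sensors.state();print(rel(s,[.56,.30,.11],np.radians(-90)))
E
```

```text
chips@6 [array([0.5439, 0.0535, 0.006 ]), array([0.5282, 0.0537, 0.006 ]), array([0.5344, 0.0406, 0.006 ])]
edge top/bot [0.5391 0.06   0.006 ] [0.5285 0.0605 0.006 ]
stud [0.59   0.1219 0.0245] plate [array([0.6239, 0.1794, 0.006 ]), array([0.6227, 0.0615, 0.006 ]), array([0.4948, 0.0595, 0.006 ]), array([0.4964, 0.1796, 0.006 ])]
(array([ 0.0226, -0.0978, -0.0012]), array([ 0.0006, -0.0002,  0.0004]))
```

Emit:
send_rows(plan=[[[0.006,-0.03,0,0,0,0,0.005],[0.014,-0.065,0.005,0,0,0,0.005],[0.022,-0.097,0.02,0,0,0,0.005],[0.022,-0.097,0.045,0,0,0,0.005],[0.022,-0.097,0.06,0,0,0,0.005],[0.022,-0.097,0.066,0,0,0,0.005],[0.022,-0.097,0.0665,0,0,0,0.005],[0.022,-0.097,0.0665,0,0,0,0.005]]])

```text
t: 9.12
ee_pos: [0.5604, 0.2994, 0.0433]
orientation: [-3.141, 0.002, -0.003]
wrist_force: [-0.3, 0.3, -1.3]
width: 0.0139
grasp_force: 35.0
```

Emit:
send_rows(plan=[[[0,0,0.001,0,0,0,0.005],[0,0,0.001,0,0,0,0.04],[0,0,0.001,0,0,0,0.05],[0,0,0.001,0,0,0,0.05],[0,0,-0.02,0,0,0,0.05],[0,0,-0.07,0,0,0,0.06],[0,0,-0.1,0,0,0,0.06],[0,0,-0.1,0,0,0,0.06]]])

```text
t: 10.12
ee_pos: [0.5614, 0.3005, 0.1455]
orientation: [-3.139, 0.0, -0.01]
wrist_force: [-0.5, 0.1, -0.2]
width: 0.0603
grasp_force: 0.0
```

```bash
python3 - <<'E'
from h import *
from bench import viewer,sensors
s=sensors.state();print(s["q"],s["ee_pos"])
c=viewer.get_calibration("wrist");np.save("w4T.npy",Ttool(s))
cv2.imwrite("pics/w4.png",viewer.camera("wrist")[:,:,::-1])
for y in (-90,-60,-110):print(rel(s,[.455,-.092,.16],np.radians(y)))
E
```

```text
[0.3823 0.4122 1.4923 0.     1.2301 1.9531] [0.5614 0.3005 0.1455]
(array([-0.1063,  0.3925, -0.0163]), array([-0.0026, -0.0065, -0.0001]))
(array([-0.1063,  0.3925, -0.0163]), array([-0.0009, -0.007 , -0.5236]))
(array([-0.1063,  0.3925, -0.0163]), array([-0.0037, -0.006 ,  0.349 ]))
```

Emit:
send_rows(plan=[[[-0.012,0.044,-0.016,0,-0.003,0,0.06],[-0.024,0.088,-0.016,-0.001,-0.006,0,0.06],[-0.036,0.132,-0.016,-0.002,-0.006,0,0.06],[-0.048,0.176,-0.016,-0.003,-0.006,0,0.06],[-0.06,0.22,-0.016,-0.003,-0.006,0,0.06],[-0.072,0.265,-0.016,-0.003,-0.006,0,0.06],[-0.084,0.31,-0.016,-0.003,-0.006,0,0.06],[-0.096,0.355,-0.016,-0.003,-0.006,0,0.06],[-0.106,0.392,-0.016,-0.003,-0.006,0,0.06],[-0.106,0.392,-0.016,-0.003,-0.006,0,0.06],[-0.106,0.392,-0.016,-0.003,-0.006,0,0.06]]])

```text
t: 11.55
ee_pos: [0.453, -0.0915, 0.1573]
orientation: [3.14, -0.001, -0.011]
wrist_force: [-0.4, 0.5, -0.1]
width: 0.06
grasp_force: 0.0
```

```bash
python3 - <<'E'
from h import *
from bench import viewer,sensors
s=sensors.state();print(s["q"],s["ee_pos"])
np.save("w5T.npy",Ttool(s))
a=viewer.camera("wrist")[:,:,::-1];cv2.imwrite("pics/w5.png",a)
b=cv2.imread("pics/w4.png")
cv2.imwrite("pics/m5.png",np.vstack([cv2.resize(a,(560,420)),cv2.resize(b[150:330,160:400],(240,180))[:, :].copy() if 0 else np.hstack([cv2.resize(b[190:310],(560,105))])]))
E
```

```text
[-0.3473  0.1598  1.8337 -0.0038  1.1545  1.2258] [ 0.453  -0.0915  0.1573]
```

View pics/m5.png

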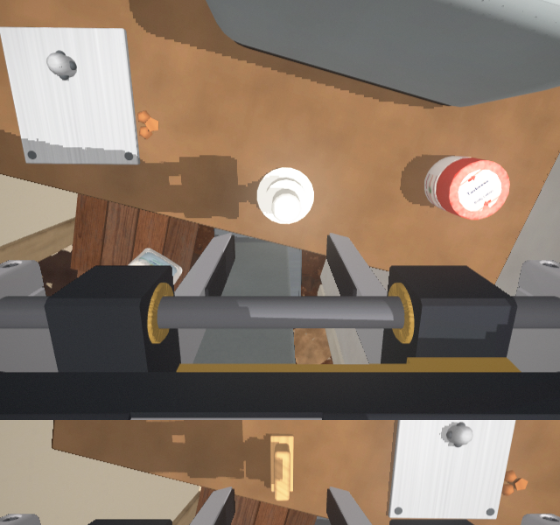

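```bash
python3 - <<'E'
from h import *
from bench import viewer,sensors
c=viewer.get_calibration("wrist");Tt=np.load("w5T.npy");T=Tt@c["T_tool_cam"]
a=cv2.imread("pics/w5.png");r=a[180:265,280:375]
hsv=cv2.cvtColor(r,cv2.COLOR_BGR2HSV);m=((hsv[...,1]<60)&(hsv[...,2]>110)).astype(np.uint8)
n,l,st,ce=cv2.connectedComponentsWithStats(m);i=1+np.argmax(st[1:,4]);print(st[i])
cs=max(cv2.findContours((l==i).astype(np.uint8),0,1)[0],key=len);(x,y),_,_=e=cv2.fitEllipse(cs);print(e)
print("flange",ray(c,T,x+280,y+180,.003),"top",ray(c,T,327,235.5,.061), "approx flange",ray(c,T,326.3,224,.003))
s=sensors.state()
for z in(.09,.046):print(rel(s,[*ray(c,T,x+280,y+180,.003)[:2],z],-np.pi/2))
E
```

```text
[  13   11   66   65 3361]
((45.642433166503906, 43.14466094970703), (64.07915496826172, 64.97431182861328), 81.58805084228516)
flange [ 0.4596 -0.0958  0.003 ] top [ 0.4612 -0.096   0.061 ] approx flange [ 0.4588 -0.0965  0.003 ]
(array([0.0068, 0.0045, 0.0675]), array([0.0014, 0.0068, 0.0003]))
(array([0.0071, 0.0044, 0.1115]), array([0.0014, 0.0068, 0.0003]))
```

Emit:
send_rows(plan=[[[0.004,0.002,0.03,0.0015,0.007,0,0.06],[0.007,0.0045,0.06,0.0015,0.007,0,0.06],[0.007,0.0045,0.09,0.0015,0.007,0,0.05],[0.007,0.0045,0.105,0.0015,0.007,0,0.045],[0.007,0.0045,0.11,0.0015,0.007,0,0.04],[0.007,0.0045,0.11,0.0015,0.007,0,0.04],[0.007,0.0045,0.11,0.0015,0.007,0,0.04]]])

```text
t: 12.48
ee_pos: [0.4608, -0.0969, 0.0491]
orientation: [3.14, 0.001, 0.005]
wrist_force: [0.7, -0.8, 0.2]
width: 0.04
grasp_force: 0.0
```

Emit:
send_rows(plan=[[[0,0,0.002,0,0,0,0.036],[0,0,0.003,0,0,0,0.036],[0,0,0.003,0,0,0,0.036]]])

```text
t: 12.85
ee_pos: [0.46, -0.0971, 0.0455]
orientation: [3.14, -0.001, 0.003]
wrist_force: [0.1, -0.2, 0.3]
width: 0.0363
grasp_force: 0.0
```

```bash
python3 - <<'E'
from bench import sensors
s=sensors.state();print(s["ee_pos"],s["orientation"],s["wrist_force"])
E
```

```text
[ 0.46003755 -0.09710546  0.04546295] [ 3.14042466e+00 -6.06400942e-04  3.16333660e-03] [ 0.06618151 -0.22365794  0.28082117]
```

Emit:
send_rows(plan=[[[0,0,0,0,0,0,0.02],[0,0,0,0,0,0,0.015],[0,0,0,0,0,0,0.015],[0,0,0,0,0,0,0.015],[0,0,0,0,0,0,0.015],[0,0,-0.03,0,0,0,0.015],[0,0,-0.06,0,0,0,0.015],[0,0,-0.06,0,0,0,0.015]]], force=50)

```text
t: 13.85
ee_pos: [0.4616, -0.0975, 0.1071]
orientation: [3.139, -0.0, 0.01]
wrist_force: [0.8, -0.7, -1.4]
width: 0.0269
grasp_force: 50.0
```

```bash
python3 - <<'E'
from h import *
from bench import sensors
s=sensors.state();print(s["ee_pos"],s["width"],s["wrist_force"])
print(rel(s,[.59,.121,.106],-np.pi/2))
E
```

```text
[ 0.4616 -0.0975  0.1071] 0.02686324257622452 [ 0.7631 -0.7195 -1.4243]
(array([ 0.1283, -0.2185,  0.0013]), array([ 0.0028, -0.0066, -0.0002]))
```

Emit:
send_rows(plan=[[[0.02,-0.034,0,0.001,-0.003,0,0.015],[0.042,-0.072,0,0.001,-0.003,0,0.015],[0.064,-0.11,0,0.001,-0.003,0,0.015],[0.086,-0.147,0,0.001,-0.003,0,0.015],[0.108,-0.184,0,0.001,-0.003,0,0.015],[0.12,-0.205,0,0.001,-0.003,0,0.015],[0.1285,-0.218,0,0.001,-0.003,0,0.015],[0.1285,-0.218,0,0.001,-0.003,0,0.015],[0.1285,-0.218,0,0.001,-0.003,0,0.015]]])

```text
t: 14.98
ee_pos: [0.5878, 0.1199, 0.1052]
orientation: [3.141, -0.001, -0.003]
wrist_force: [0.2, 0.5, -0.8]
width: 0.0273
grasp_force: 50.0
```

```bash
python3 - <<'E'
from h import *
from bench import sensors,viewer
s=sensors.state();print(s["ee_pos"],s["orientation"],s["t"])
np.save("w6T.npy",Ttool(s))
a=viewer.camera("wrist")[:,:,::-1];cv2.imwrite("pics/w6.png",a)
t=viewer.camera("side")[:,:,::-1];cv2.imwrite("pics/s6.png",t)
A=cv2.resize(a[110:330,200:440],None,fx=2,fy=2)
c=viewer.get_calibration("side");T=np.linalg.inv(c["T"])
q=T[:3,:3]@[.59,.12,.03]+T[:3,3];u,v=int(c["cx"]-c["fx"]*q[0]/q[2]),int(c["cy"]+c["fy"]*q[1]/q[2]);print(u,v)
B=cv2.resize(t[v-50:v+60,u-40:u+40],None,fx=4,fy=4)
cv2.imwrite("pics/m6.png",np.hstack([A,B]))
E
```

```text
[0.5878 0.1199 0.1052] [ 3.1407 -0.0015 -0.0035] 14.975
323 243
```

View pics/m6.png

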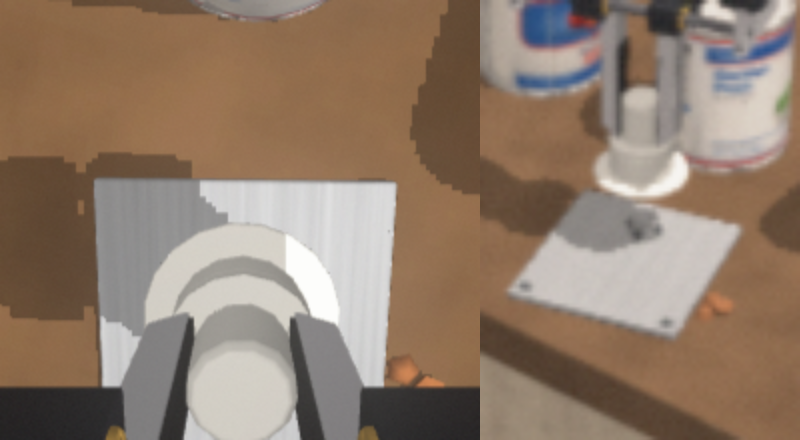

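```bash
python3 - <<'E'
from h import *
from bench import viewer
c=viewer.get_calibration("wrist");T=np.load("w6T.npy")@c["T_tool_cam"]
print("flange far",ray(c,T,321,221.5,.0625),"l,r",ray(c,T,272.5,265,.0625),ray(c,T,369.5,265,.0625))
print("stem top",ray(c,T,200+242/2,110+389/2,.121),"l r",ray(c,T,200+187/2,300,.121),ray(c,T,200+298/2,300,.121))
print("plate",ray(c,T,247.5,199.5,.006),ray(c,T,398,201,.006))
c=viewer.get_calibration("side");T=c["T"]
print("plate corners side",[ray(c,T,323-40+x/4,243-50+y/4,.006) for x,y in((590-480,190),(741-480,228),(674-480,337),(508-480,293))])
print("stud top side",ray(c,T,323-40+(645-480)/4,193+215/4,.0245),"flange c",ray(c,T,323-40+(642-480)/4,193+171/4,.0625))
E
```

```text
flange far [0.6179 0.1204 0.0625] l,r [0.5894 0.1517 0.0625] [0.5893 0.0892 0.0625]
stem top [0.5889 0.1206 0.121 ] l r [0.5913 0.1336 0.121 ] [0.5912 0.1074 0.121 ]
plate [0.6248 0.1779 0.006 ] [0.6235 0.0598 0.006 ]
plate corners side [array([0.6218, 0.1729, 0.006 ]), array([0.6185, 0.0579, 0.006 ]), array([0.489 , 0.0588, 0.006 ]), array([0.4914, 0.1775, 0.006 ])]
stud top side [0.584  0.1162 0.0245] flange c [0.5812 0.1176 0.0625]
```

Emit:
send_rows(plan=[[[0.003,0.001,0.01,0,0,0,0.015],[0.003,0.001,0.022,0,0,0,0.015],[0.003,0.001,0.032,0,0,0,0.015],[0.003,0.001,0.037,0,0,0,0.015],[0.003,0.001,0.041,0,0,0,0.015],[0.003,0.001,0.043,0,0,0,0.015],[0.003,0.001,0.043,0,0,0,0.015]]], force=60)

```text
t: 15.95
ee_pos: [0.5915, 0.12, 0.0624]
orientation: [3.141, -0.0, -0.002]
wrist_force: [-0.2, -1.1, -0.8]
width: 0.0268
grasp_force: 60.0
```

Emit:
send_rows(plan=[[[0,0,0.002,0,0,0,0.015],[0,0,0.004,0,0,0,0.015],[0,0,0.005,0,0,0,0.015],[0,0,0.006,0,0,0,0.015],[0,0,0.007,0,0,0,0.015]]])

```text
t: 16.58
ee_pos: [0.5912, 0.1193, 0.055]
orientation: [3.14, 0.0, -0.002]
wrist_force: [0.4, -2.3, -3.2]
width: 0.027
grasp_force: 60.0
```

Emit:
send_rows(plan=[[[0,0,0.001,0,0,0,0.015],[0,0,0.002,0,0,0,0.015],[0,0,0.003,0,0,0,0.015],[0,0,0.004,0,0,0,0.015],[0,0,0.004,0,0,0,0.015]]])

```text
t: 17.2
ee_pos: [0.5912, 0.1202, 0.0516]
orientation: [-3.142, 0.0, 0.002]
wrist_force: [-1.5, -1.8, -1.5]
width: 0.0267
grasp_force: 60.0
```

Emit:
send_rows(plan=[[[0,0,0.001,0,0,0,0.015],[0,0,0.002,0,0,0,0.015],[0,0,0.002,0,0,0,0.015]]])

```text
t: 17.58
ee_pos: [0.5911, 0.1202, 0.0514]
orientation: [-3.141, 0.0, 0.001]
wrist_force: [-5.3, -0.9, 10.2]
width: 0.0271
grasp_force: 60.0
```

Emit:
send_rows(plan=[[[-0.0005,0,0.001,0,0,0,0.015],[-0.001,0,0.002,0,0,0,0.015],[-0.001,0,0.002,0,0,0,0.015],[-0.001,0,0.002,0,0,0,0.015]]])

```text
t: 18.08
ee_pos: [0.5911, 0.1202, 0.0514]
orientation: [-3.141, 0.0, -0.003]
wrist_force: [-6.5, -2.0, 18.3]
width: 0.027
grasp_force: 60.0
```

```bash
python3 - <<'E'
from h import *
from bench import sensors,viewer
s=sensors.state();print(s["ee_pos"],s["orientation"],s["wrist_force"],s["wrist_torque"])
a=viewer.camera("wrist")[:,:,::-1];t=viewer.camera("side")[:,:,::-1]
A=cv2.resize(a[110:330,200:440],None,fx=2,fy=2);B=cv2.resize(t[193:303,283:363],None,fx=4,fy=4)
cv2.imwrite("pics/m7.png",np.hstack([A,B]))
E
```

```text
[0.5911 0.1202 0.0514] [-3.1415  0.     -0.0031] [-6.5419 -2.009  18.309 ] [-0.5567  1.3083  0.0253]
```

View pics/m7.png

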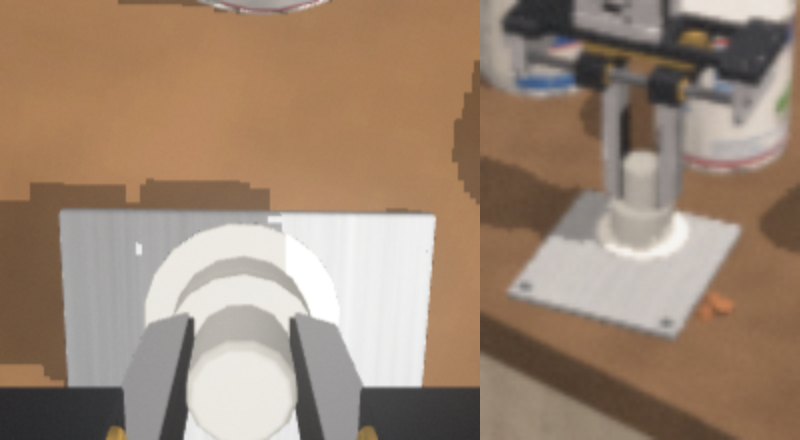

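Emit:
send_rows(plan=[[[-0.0005,0,0.001,0,0,0,0.015],[-0.0005,0,0.0015,0,0,0,0.015],[-0.0005,0,0.0015,0,0,0,0.015],[-0.0005,0,0.0015,0,0,0,0.015]]])

```text
t: 18.68
ee_pos: [0.5911, 0.1202, 0.0514]
orientation: [-3.141, -0.0, -0.006]
wrist_force: [-7.9, -2.5, 26.4]
width: 0.0269
grasp_force: 60.0
```

```bash
python3 - <<'E'
from bench import sensors,env
s=sensors.state();print(s["ee_pos"],s["wrist_force"],s["t"])
print(env.sign_off())
E
```

```text
[0.5911023  0.12017611 0.05136811] [-7.94197723 -2.51392556 26.36233481] 18.675
the job is handed in; nothing more can be done
None
```

Handed in at 18.7 s: the three bits of nutshell are off the plate on the worktop (two lie right against its edge), the scraper stands on the worktop clear of the plate, and the cap is down past the click with its flange flat on the plate, still gripped and pressed with about 26 N.

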